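# Move an LED board by its edges from the test connector to the inspection stand

## Task

Take the white LED board by its two long edges, slide it straight back out of the sprung test connector and lift it off. Lay it gently across the two black rubber bars of the inspection stand, LEDs up, centred and square to the bars (either way round), and let go of it. Nothing may ever touch the LED field on top or the copper plate underneath, and leave the bottle, tape roll and spool where they stand.

Things in the scene. Friction and masses are not known exactly. Their poses are not given: they have to be found in the camera images.
- led_board: white board, 100 x 50 x 4 mm, lying flat; x along its long edges, z up. Origin: centre of the 100 x 50 plate, on its underside. A contact tongue 30 mm wide reaches 16 mm beyond the +x end (to x = 66). About 80 g. Take it by the long edges (y = +-25), near x = 0. At the start it lies in the cradle, origin at [0, 0, 40] mm in the cradle's frame, same axes
- led_face: yellow LED field on top of the board, 60 x 28 mm, centred, 4 mm proud of the board's upper side; part of the board. Must not be touched. Origin: centre of its foot
- back_face: copper plate under the board, 60 x 28 mm, centred, 1.5 mm proud of the board's underside; part of the board. Must not touch anything. Origin: centre of its lower side
- cradle: fixed blue test cradle; origin: centre of its underside. Base 44 mm wide, 8 high. Two aluminium rails along x (tops z = 40 mm, y = +-19, x = -47 to 45) carry the board inside its long edges, which are free for fingers
- connector (a point): centre of the front (-x) face of the black connector on the cradle, at [53, 0, 42] mm in the cradle's frame, same axes. The block (y = +-32 mm, top z = 55, 25 mm deep) covers the board's tongue: draw the board level towards the cradle's -x by 15 to 25 mm before lifting; two sprung rollers hold the tongue with up to 8 N over the first 6 mm
- stand: fixed grey inspection stand, base 110 x 90 x 8 mm; origin: centre of its underside. Two black rubber-topped bars along y at x = +-40 mm, 6 mm wide, tops z = 40; red end pins at y = +-37.5 rise 6 mm higher; open between. The board's plain ends go on the bars, LED area between them, board x along stand x (or turned 180 deg): board origin at [0, 0, 40]
- flux_bottle: bystander: yellow bottle with white spout, 40 mm across, 112 mm high; origin at the centre of its underside
- tape_roll: bystander: black tape roll lying flat, 62 mm across, 19 mm high; origin at the centre of its underside
- spool: bystander: white and blue spool of solder, 92 x 90 x 45 mm; origin at the centre of its underside
Things that resemble listed ones, but are neither listed nor needed, are in the scene too. Of the things shaped like the led_board, the white one is meant.

How it is judged:
On the way:
1. the board is out of the connector and held by the fingers at least 12 mm above the cradle's rails (height (world z) of led_board above 0.052 m and contact force between the fingers and led_board above 0.5 N), for 0.1 s.
At the end, for the whole second after the job is handed in: The board lies at rest on the stand's two bars, released: its origin within 9 mm along x and 12 mm along y of the stand's centre and 37 to 43 mm above the stand's underside, its long axis within 0.17 rad of the stand's x (either way round), LEDs up and level within 0.06 rad (x of led_board in the frame of stand between -0.009 and 0.009 m and y of led_board in the frame of stand between -0.012 and 0.012 m and z of led_board in the frame of stand between 0.037 and 0.043 m and angle between the x axis of led_board and the x axis of stand, either way round below 0.17 rad and angle between led_board's own z axis and vertical below 0.06 rad and linear speed of led_board below 0.02 m/s and contact force between led_board and stand above 0.2 N); the robot touches nothing.
It fails at once if something touches the LED field (contact force between anything else and led_face above 0.3 N).
It fails at once if something touches the copper plate under the board (contact force between anything else and back_face above 0.3 N).
It fails at once if the board is dropped or thrown (moves faster than 0.4 m/s with no finger on it) (contact force between the fingers and led_board below 0.05 N and linear speed of led_board above 0.4 m/s).
It fails at once if the bottle, tape roll or spool is moved by more than 25 mm (distance of any of flux_bottle, tape_roll, spool from where it was at the start of the episode above 0.025 m).
It also fails if it takes over 42 s, if anything falls off the work surface, if the arm or the gripper's body presses on something with over 40 N, if the wrist force passes 120 N, or if a joint passes its speed limit or range.

## Robot

A 6-joint arm with a two-finger parallel gripper is mounted at the origin on a cart in front of the work surface, level with it; the furniture and walls round the work are solid. World frame = base frame: x ahead of the robot, y to its left, z up, the work surface at z = 0. Lengths are in m, angles in rad, forces in N, time in s.
With the tool pointing down it reaches from about 0.325 to 0.775 m from the base axis. Payload 5.5 kg.
Tool frame: the origin (TCP) lies at the very end of the fingers, on their centre line; the grasp point (between the pads) lies 19 mm behind it; z points along the fingers, x is the direction in which the jaws open and shut, and the axes are right-handed (so a half turn about z gives the same grasp; the last joint's range is limited). The gripper opens to 85 mm and grips with 20 to 120 N. Pads are 22 mm wide; open, the fingers measure 114 mm over their backs; the gripper's body (76 mm by 85 mm) begins 54 mm behind the grasp point. The pads swing forward as they close: fully open they stand 13 mm farther back than shut.
Start: joints at [-1.246, 0.091, 1.231, -0, 1.82, -0.057], TCP at [0.224, -0.557, 0.231] pointing down, gripper open.
Joint ranges: [-2.87, 2.87], [-0.86, 2.18], [0.17, 2.46], [-1.51, 4.65], [0.06, 2.69], [-2.65, 2.65]. Speed limits (rad/s): [2.57, 2.57, 3.01, 3.14, 3.14, 3.14].

## Interface

Orientations are given as a 3x3 rotation matrix whose columns are the frame's x, y, z axes.
In Python, from workcell import env gives the robot as it stands. The module is installed in compiled form; this text tells all that it offers.
- The arm moves only by the tool apply_moves, never from a script. Its argument "steps" is a list of rows, each a list of 2 entries, a list of its own where there are three numbers: the shift along the tool's x, y, z in mm, then the turn about the tool's z in rad. In form: [[[tx, ty, tz], twist], ...]. A call has 1 to 20 rows; each row shifts and turns the commanded pose from where the row before left it, along the tool's axes as they then stand; what a row does not reach is not made up. A row lasts 1/10 s, in which the tool goes at most 50 mm and 8.59 degrees, less where a joint would pass 70% of its speed; a pose out of reach is approached as far as the arm can. A call is refused whole if a number of a shift passes 50 or a number of a turn 0.15, either way. A call with a gripper value outside its range is refused whole. "fingers" is the gripper's target within -1 to 1 (shut at 1, half-way at 0, fully open at -1), set as the call begins (left out, the last holds). The fingers move at their own pace and stop on an object; "newtons" is the grip in N (left out, the last holds). Time passes only in rows, so rows that do not move let the fingers close. It gives the time, the measured TCP pose, the force and the opening at its end, in the units of the state.
- env.read_state(): the state, without advancing time (a new reading comes with each control period).
- env.snapshot(name): name is "side" or "top" or "wrist"; returns a dict with "image" (480x640x3 uint8, red, green, blue), "vfov" (degrees; the focal length in pixels is half the picture's height over the tangent of half this angle, whatever the lens; pixels are square), "cx", "cy" (the principal point, pixels), "R" (3x3) and "t" (3): a world point X has camera coordinates R X + t. Camera axes: x right, y down, z forward; pixel columns grow to the right and rows downward; lengths in m; the calibration is good to about 2 mm. A picture is of the moment at which its call begins. There is no depth.
- env.sign_off(): hands the job in, once; it reports no verdict.
The state is a dict: "clock": time; "joints": joint angles; "dq": joint speeds; "effort": joint torques, N m; "tcp_pos": TCP position; "orientation": TCP orientation; "ft_force": force on the tool from outside, world axes, zero at the start; "moment": the same for the moment, N m; "width": opening from 0.0 (shut) to 1.0 (fully open).
Only numpy, scipy, OpenCV 4.12 (cv2) and the standard library are available. Lean on these libraries where they do the work, as an engineer would, in place of code of your own. Each camera call takes 0.05 s, during which the arm holds its last target. There are 200 camera calls.

## Working session

There is one attempt and no reset: what is moved stays moved. The work goes in short steps, Python scripts to look and compute and a tool call to move; the robot and the scene stay as the last step left them, time stands still between calls to the robot, and variables do not carry over. Pictures are saved under pics/ and viewed, and the job is handed in when it is done.

Besides the shell and the picture viewer there is one more tool, called after "Emit:" as name(argument=value, ...), one argument or row to a line, values as JSON. apply_moves: Moves the arm, as the interface text tells. Its arguments: {"type":"object","properties":{"steps":{"type":"array","items":{"type":"array"}},"fingers":{"type":"number"},"newtons":{"type":"number"}},"required":["steps"]}

```bash
mkdir -p pics
cat > h.py <<'E'
import numpy as np, cv2
from workcell import env
def snap(n,f):
    s=env.snapshot(n); cv2.imwrite('pics/'+f+'.png',cv2.cvtColor(s['image'],cv2.COLOR_RGB2BGR)); return s
def ray(s,u,v,z):
    f=240/np.tan(np.radians(s['vfov'])/2); R=np.array(s['R']);t=np.array(s['t'])
    d=R.T@np.array([(u-s['cx'])/f,(v-s['cy'])/f,1]); c=-R.T@t
    return c+d*(z-c[2])/d[2]
def proj(s,X):
    f=240/np.tan(np.radians(s['vfov'])/2); p=np.array(s['R'])@X+np.array(s['t'])
    return f*p[:2]/p[2]+[s['cx'],s['cy']]
E
python3 - <<'E'
from h import *
for n in('top','side','wrist'):
    s=snap(n,n+'0'); print(n,s['vfov'],s['cx'],s['cy'],-np.array(s['R']).T@s['t'])
print(env.read_state())
E
```

```text
top 52.06964033831514 310.20758065517975 243.0770470056239 [ 0.38487694 -0.08723796  1.10533058]
side 46.37205403692211 318.26863019537063 229.98604940908996 [ 0.62753258 -0.57309229  0.99087804]
wrist 70.89239483044463 324.47548864336795 240.03641843327085 [ 0.28859418 -0.53082218  0.37317142]
{'clock': 0.15, 'joints': array([-1.24566689e+00,  9.17194609e-02,  1.23162657e+00, -1.85550736e-05,
        1.81977989e+00, -5.66980107e-02]), 'dq': array([ 0.00097482, -0.00203837,  0.00033331, -0.00080917,  0.00129197,
        0.0004978 ]), 'effort': array([ 8.31267935e-04, -4.59371996e+01, -4.18526280e+01, -1.93447818e-04,
        9.56380216e-03, -1.52734452e-05]), 'tcp_pos': array([ 0.22349693, -0.55659491,  0.23038075]), 'orientation': array([[ 3.72612314e-01, -9.27986965e-01, -5.06811906e-04],
       [-9.27985839e-01, -3.72612653e-01,  1.44718635e-03],
       [-1.53181460e-03, -6.89251836e-05, -9.99998824e-01]]), 'ft_force': array([-0.32827231, -0.92642535,  0.82161009]), 'moment': array([-0.02885812,  0.04869312, -0.01021847]), 'width': 0.9987623580078656}
```

View pics/top0.png

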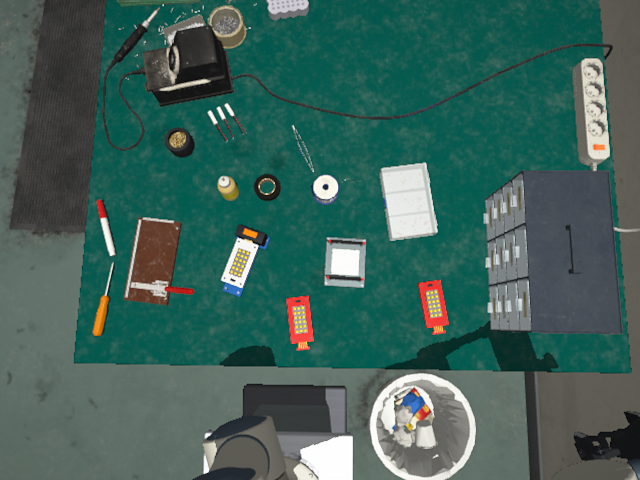

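View pics/side0.png

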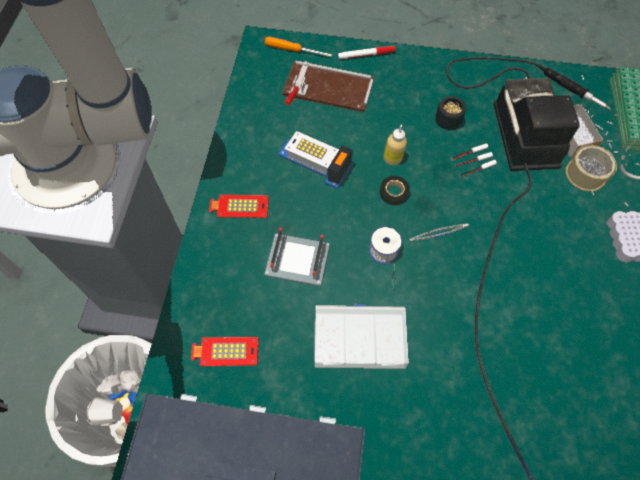

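Candidates in the top view: the white board in the blue cradle at (240,262), and red look-alikes at (300,322) and (433,307). The white tray at (409,200) and the stand's white centre at (346,262) are not boards. I choose (240,262) and will check it in a close crop.

Run:
```python
import cv2,numpy as np
a=cv2.imread('pics/top0.png')
c=cv2.resize(a[215:305,205:285],None,fx=5,fy=5,interpolation=cv2.INTER_CUBIC)
d=cv2.resize(a[225:298,315:374],None,fx=6,fy=6,interpolation=cv2.INTER_CUBIC)
o=np.zeros((450,760,3),np.uint8);o[:c.shape[0],:400]=c;o[:438,400:754]=d
cv2.imwrite('pics/crop0.png',o)
```

```text
(no output)
```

View pics/crop0.png

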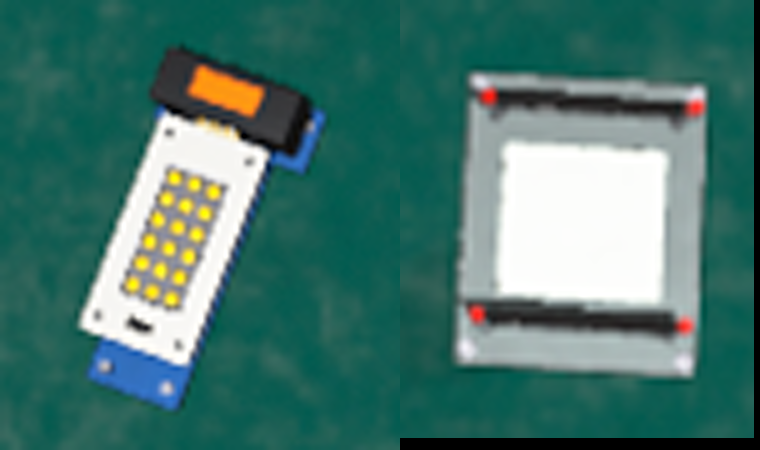

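The crop confirms it: the white board with yellow LEDs lies in the blue cradle, connector at the far end (crop 230,95). The stand's four red pins are clear at crop (488,97), (695,107), (477,313) and (684,326).

```bash
cat >> h.py <<'E'
def board(s,box,zt=0.044,zl=0.048):
    u0,v0,u1,v1=box
    im=s['image'][v0:v1,u0:u1].astype(int); r,g,b=im[...,0],im[...,1],im[...,2]
    y=((r>150)&(g>130)&(b<110)); v,u=np.nonzero(y)
    P=np.array([ray(s,a+u0,c+v0,zl)[:2] for a,c in zip(u,v)])
    rect=cv2.minAreaRect((P*1e4).astype(np.float32))
    m=P.mean(0); w,V=np.linalg.eigh(np.cov((P-m).T)); a=V[:,1]
    return len(P),m,np.array(rect[0])/1e4,np.array(rect[1])/10,np.arctan2(a[1],a[0])
def pins(s,box,z=0.045):
    u0,v0,u1,v1=box
    im=s['image'][v0:v1,u0:u1].astype(int); r,g,b=im[...,0],im[...,1],im[...,2]
    m=((r>150)&(g<90)&(b<90)).astype(np.uint8)
    n,_,st,c=cv2.connectedComponentsWithStats(m)
    return [(st[i,4],c[i]+[u0,v0],ray(s,*(c[i]+[u0,v0]),z)) for i in range(1,n) if st[i,4]>2]
E
python3 - <<'E'
from h import *
np.set_printoptions(precision=4,suppress=True)
s=env.snapshot('top'); print(board(s,(220,240,262,285)))
for p in pins(s,(320,230,372,292)): print(p)
s=env.snapshot('side'); print(board(s,(285,130,333,170)))
for p in pins(s,(262,225,335,285)): print(p)
s=env.snapshot('top')
for n,p,z in(('bottle',(228,194),.02),('bottle top',(225,181),.11),('tape',(267,187),.019),('spool',(326,188),.045)): print(n,ray(s,*p,z))
E
```

```text
(123, array([0.513 , 0.0909]), array([0.5251, 0.087 ]), array([23.8715, 81.6252]), np.float64(2.791902293175728))
(np.int32(4), array([329.5, 240.5]), array([ 0.5638, -0.1045,  0.045 ]))
(np.int32(4), array([363.5, 242.5]), array([ 0.5603, -0.1787,  0.045 ]))
(np.int32(6), array([327.5, 277. ]), array([ 0.4838, -0.101 ,  0.045 ]))
(136, array([0.5138, 0.0874]), array([0.514 , 0.0876]), array([23.0885, 54.5001]), np.float64(2.7987325952457205))
(np.int32(7), array([280.    , 228.7143]), array([ 0.4837, -0.1028,  0.045 ]))
(np.int32(6), array([321.5, 236. ]), array([ 0.5639, -0.1059,  0.045 ]))
(np.int32(6), array([271.5, 264. ]), array([ 0.4816, -0.1769,  0.045 ]))
(np.int32(6), array([313.5, 272. ]), array([ 0.5604, -0.1808,  0.045 ]))
bottle [0.6727 0.1278 0.02  ]
bottle top [0.6769 0.1175 0.11  ]
tape [0.6905 0.0392 0.019 ]
spool [ 0.6822 -0.0956  0.045 ]
```

Both views agree. Board centre is about (0.513, 0.088) with +x at −0.345 rad. Stand centre is about (0.5225, −0.141) at −0.045 rad. I'll go above the board at the current height, turning so that tool y lies along board +x.

Emit:
apply_moves(
  steps=[
    [[-33, -34, 0], 0],
    [[-33, -34, 0], 0],
    [[-33, -34, 0], 0],
    [[-33, -34, 0], 0],
    [[-33, -34, 0], 0],
    [[-33, -34, 0], 0],
    [[-33, -34, 0], 0],
    [[-33, -34, 0], 0],
    [[-33, -34, 0], 0],
    [[-33, -34, 0], 0],
    [[-33, -34, 0], 0],
    [[-33, -34, 0], 0],
    [[-33, -34, 0], 0],
    [[-33, -34, 0], 0],
    [[-33, -34, 0], 0],
    [[0, 0, 0], -0.14],
    [[0, 0, 0], -0.14],
    [[0, 0, 0], -0.14],
    [[0, 0, 0], -0.14],
    [[0, 0, 0], -0.14],
  ],
  fingers=-1,
)

```text
clock: 2.3
tcp_pos: [0.5124, 0.0927, 0.2312]
orientation: [[0.886, -0.464, -0.0], [-0.464, -0.886, -0.0], [-0.0, 0.0, -1.0]]
ft_force: [-0.3, -0.1, 1.1]
width: 1.002
```

Emit:
apply_moves(
  steps=[
    [[0, 0, 0], -0.14],
    [[0, 0, 0], -0.14],
    [[0, 0, 0], -0.14],
    [[0, 0, 0], -0.14],
    [[0, 0, 0], -0.14],
    [[0, 0, 0], -0.14],
    [[0, 0, 0], -0.14],
    [[0, 0, 0], -0.14],
    [[0, 0, 0], -0.14],
    [[0, 0, 0], -0.14],
    [[0, 0, 0], -0.14],
    [[0, 0, 0], -0.14],
    [[0, 0, 0], 0],
    [[0, 0, 0], 0],
  ],
)

```text
clock: 3.7
tcp_pos: [0.5124, 0.0926, 0.2313]
orientation: [[0.374, 0.927, 0.0], [0.927, -0.374, -0.0], [0.0, 0.0, -1.0]]
ft_force: [-0.2, 0.0, 0.8]
width: 1.001
```

Run:
```python
from h import *
np.set_printoptions(precision=4,suppress=True)
s=snap('wrist','w1'); S=env.read_state(); print(S['clock'],S['joints'],S['tcp_pos'],S['orientation'])
print(np.array(s['R']))
```

```text
3.75 [ 0.1134 -0.1224  1.442  -0.0001  1.822  -1.0743] [0.5124 0.0926 0.2313] [[ 0.3738  0.9275  0.    ]
 [ 0.9275 -0.3738 -0.    ]
 [-0.      0.     -1.    ]]
[[ 0.3748  0.9271 -0.0005]
 [ 0.8908 -0.36    0.2772]
 [ 0.2568 -0.1043 -0.9608]]
```

View pics/w1.png

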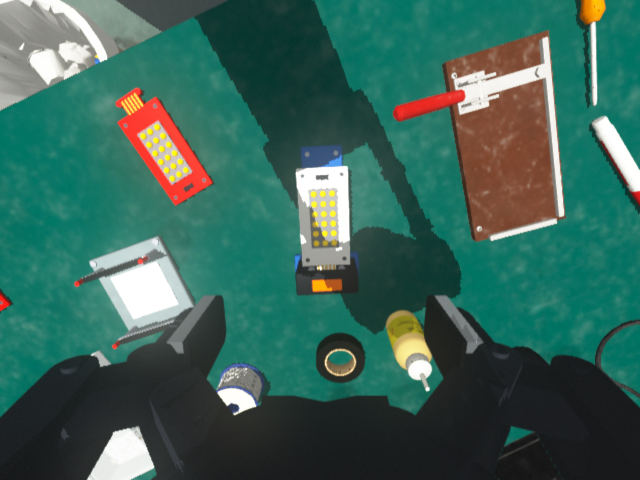

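The wrist view shows the white board at about (325,215), blue cradle base above it and connector below. The stand is at (145,290), its pins at (77,283), (145,261) and (115,346). I'll enlarge the crop for the board's corners.

Run:
```python
import cv2
a=cv2.imread('pics/w1.png'); cv2.imwrite('pics/crop1.png',cv2.resize(a[140:300,270:390],None,fx=3.75,fy=3.75,interpolation=cv2.INTER_CUBIC))
```

```text
(no output)
```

View pics/crop1.png

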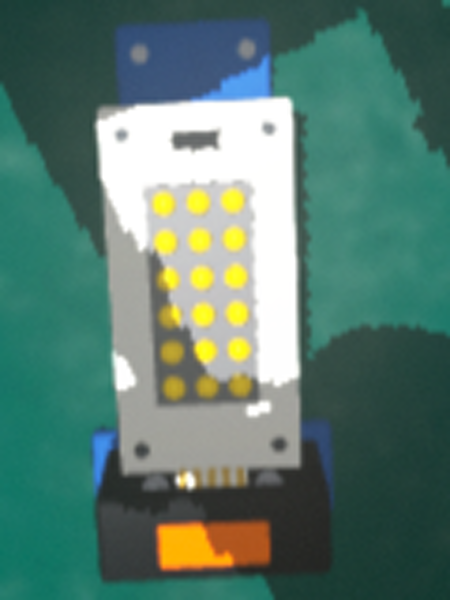

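Board corners in the crop: (97,110), (291,98), (300,467), (121,474). LED field corners: (148,185), (253,182), (258,402), (158,405).

Run:
```python
from h import *
np.set_printoptions(precision=4,suppress=True)
s=env.snapshot('wrist')
for C,z in((((97,110),(291,98),(300,467),(121,474)),.044),(((148,185),(253,182),(258,402),(158,405)),.048)):
    P=np.array([ray(s,270+u/3.75,140+v/3.75,z)[:2] for u,v in C]); d=(P[2]+P[3]-P[0]-P[1])/2; e=(P[1]+P[2]-P[0]-P[3])/2
    print(P.mean(0),np.linalg.norm(d),np.arctan2(d[1],d[0]),np.linalg.norm(e),np.arctan2(e[1],e[0]))
for p in pins(s,(60,230,215,360)): print(p)
```

```text
[0.5141 0.0907] 0.09991060183294759 -0.34006359377315204 0.049767392218000354 1.238140866205877
[0.5139 0.0914] 0.05932614853220154 -0.35049000905298305 0.02703345589591325 1.2170290224698028
(np.int32(19), array([140.3684, 260.1053]), array([ 0.4835, -0.1018,  0.045 ]))
(np.int32(17), array([ 76.5882, 283.1176]), array([ 0.4807, -0.1775,  0.045 ]))
(np.int32(15), array([114.4, 345.6]), array([ 0.5607, -0.1808,  0.045 ]))
```

Board is at (0.514, 0.0905), angle −0.344. I'll make a small correction, then descend.

Emit:
apply_moves(
  steps=[
    [[-1.3, 2.3, 0], -0.038],
    [[0, 0, 30], 0],
    [[0, 0, 30], 0],
    [[0, 0, 30], 0],
    [[0, 0, 30], 0],
    [[0, 0, 25], 0],
    [[0, 0, 20], 0],
    [[0, 0, 15], 0],
    [[0, 0, 12], 0],
    [[0, 0, 10], 0],
    [[0, 0, 6], 0],
    [[0, 0, 5], 0],
    [[0, 0, 0], 0],
    [[0, 0, 0], 0],
  ],
)

```text
clock: 5.2
tcp_pos: [0.5144, 0.0905, 0.0188]
orientation: [[0.335, 0.942, 0.001], [0.942, -0.335, 0.0], [0.0, 0.001, -1.0]]
ft_force: [0.3, 0.3, -0.1]
width: 0.998
```

Run:
```python
from h import *
s=snap('wrist','w2'); s=snap('side','s2'); S=env.read_state(); print(S['clock'],S['tcp_pos'],S['ft_force'])
a=cv2.imread('pics/s2.png'); b=cv2.imread('pics/w2.png')
o=np.zeros((360,800,3),np.uint8); o[:360,:400]=cv2.resize(a[95:203,255:375],(400,360),interpolation=cv2.INTER_CUBIC); o[:300,400:]=cv2.resize(b,(400,300)); cv2.imwrite('pics/c2.png',o)
```

```text
5.3 [0.51453162 0.09057918 0.01901139] [0.18411671 0.54303018 0.71450043]
```

View pics/c2.png

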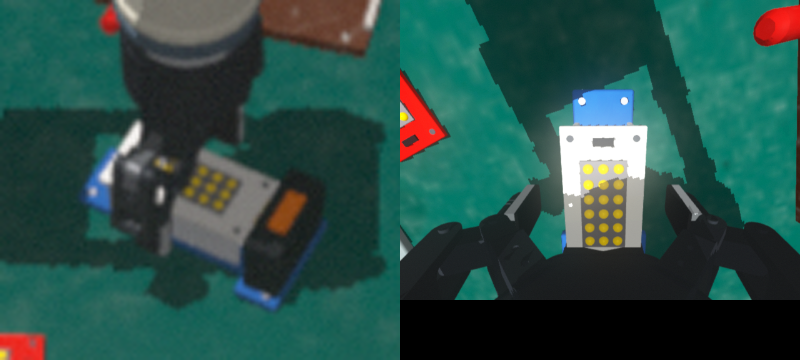

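The wrist view shows the board (centre column about 604 in the crop) midway between the two pads (540 and 668), at board level. Closing now.

Emit:
apply_moves(
  steps=[
    [[0, 0, 0], 0],
    [[0, 0, 0], 0],
    [[0, 0, 0], 0],
    [[0, 0, 0], 0],
    [[0, 0, 0], 0],
    [[0, 0, 0], 0],
    [[0, 0, 0], 0],
    [[0, 0, 0], 0],
    [[0, 0, 0], 0],
    [[0, 0, 0], 0],
  ],
  fingers=1,
  newtons=40,
)

```text
clock: 6.3
tcp_pos: [0.5144, 0.0905, 0.0188]
orientation: [[0.335, 0.942, 0.001], [0.942, -0.335, 0.0], [0.0, 0.001, -1.0]]
ft_force: [-0.2, -0.7, 5.7]
width: 0.567
```

Run:
```python
from h import *
s=snap('wrist','w3'); S=env.read_state(); print(S['clock'],S['tcp_pos'],S['ft_force'],S['width'])
```

```text
6.35 [0.51433688 0.09052874 0.01876257] [-1.1904274  -1.38917794  5.30446051] 0.5690327833152647
```

View pics/w3.png

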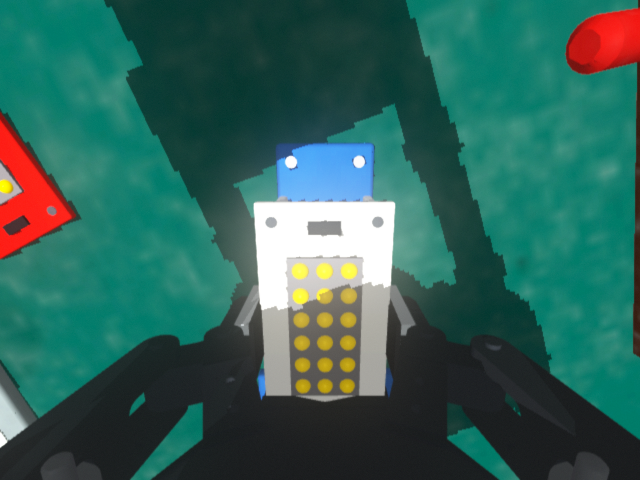

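The pads grip both long edges (columns 255 and 395) clear of the LED field, with width 0.567, about 48 mm. I'll draw the board back level by 22 mm.

Emit:
apply_moves(
  steps=[
    [[0, -2, 0], 0],
    [[0, -2, 0], 0],
    [[0, -2, 0], 0],
    [[0, -2, 0], 0],
    [[0, -2, 0], 0],
    [[0, -3, 0], 0],
    [[0, -3, 0], 0],
    [[0, -3, 0], 0],
    [[0, -3, 0], 0],
    [[0, 0, 0], 0],
    [[0, 0, 0], 0],
  ],
)

```text
clock: 7.45
tcp_pos: [0.4933, 0.098, 0.0187]
orientation: [[0.335, 0.942, 0.001], [0.942, -0.335, 0.0], [0.0, 0.0, -1.0]]
ft_force: [1.0, -0.7, 6.3]
width: 0.572
```

Run:
```python
from h import *
s=snap('wrist','w4'); S=env.read_state(); print(S['clock'],S['tcp_pos'],S['ft_force'],S['width'])
```

```text
7.5 [0.49329687 0.09798927 0.01875571] [ 0.83894048 -1.24147929  6.27954147] 0.571433668809507
```

View pics/w4.png

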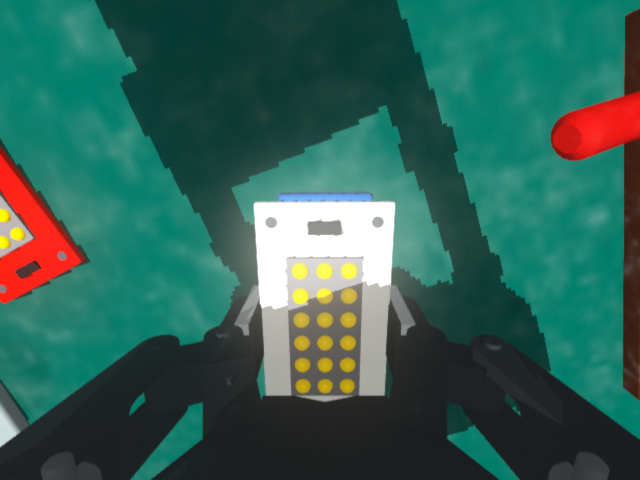

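In the picture the board has not moved in the grip (edge at row 202, as before) while the cradle has receded, so it is out. Lifting.

Emit:
apply_moves(
  steps=[
    [[0, 0, -3], 0],
    [[0, 0, -5], 0],
    [[0, 0, -8], 0],
    [[0, 0, -10], 0],
    [[0, 0, -12], 0],
    [[0, 0, -12], 0],
    [[0, 0, -12], 0],
    [[0, 0, -10], 0],
    [[0, 0, -8], 0],
    [[0, 0, 0], 0],
    [[0, 0, 0], 0],
  ],
)

```text
clock: 8.6
tcp_pos: [0.4933, 0.0979, 0.0982]
orientation: [[0.335, 0.942, -0.0], [0.942, -0.335, 0.0], [-0.0, -0.0, -1.0]]
ft_force: [-1.0, 0.0, -0.2]
width: 0.571
```

Run:
```python
from h import *
np.set_printoptions(precision=4,suppress=True)
s=snap('wrist','w5'); S=env.read_state(); T=S['tcp_pos'];O=S['orientation'];print(S['clock'],T,S['ft_force'],S['width'])
print('dz to stand',T[2]-.0188)
im=s['image'].astype(int); 
b=board(s,(270,240,380,410),T[2]+.0252,T[2]+.0292);print(b)
for C,z in(((271,222),.0252),((377,222),.0252),((255,202),.0252),((394,202),.0252)):
    P=ray(s,*C,T[2]+z); print(O.T@(P-T)*1000)
```

```text
8.65 [0.493  0.0978 0.0977] [ 0.1582 -0.0968 -0.571 ] 0.5700250682369046
dz to stand 0.07889889662418875
(977, array([0.4707, 0.1033]), array([0.4733, 0.1044]), array([23.8114, 16.2305]), np.float64(1.6007134294811658))
[-19.5335 -43.071  -25.1544]
[ 18.552  -43.0504 -25.1708]
[-24.865  -50.3177 -25.1459]
[ 24.2499 -50.2895 -25.167 ]
```

View pics/w5.png

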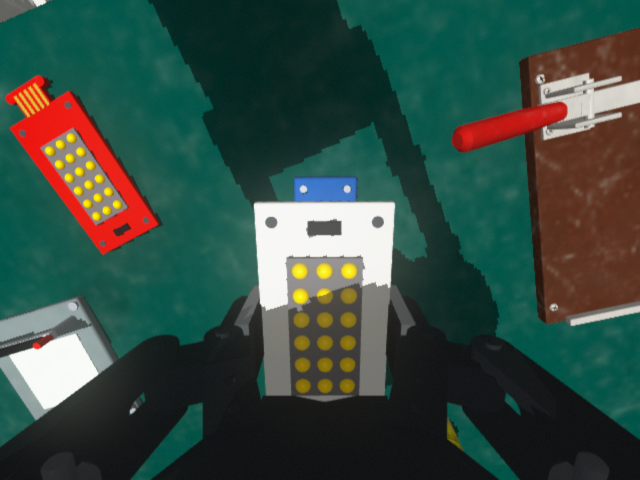

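The board is centred in the grip (its −x end at tool y = −50.3). Stand centre is (0.5222, −0.1413) at −0.045 rad. Carrying over.

Emit:
apply_moves(
  steps=[
    [[-5, 2.5, 0], 0],
    [[-12, 6, 0], 0],
    [[-18, 9, 0], 0],
    [[-20, 10, 0], 0],
    [[-20, 10, 0], 0],
    [[-20, 10, 0], 0],
    [[-20, 10, 0], 0],
    [[-20, 10, 0], 0],
    [[-20, 10, 0], 0],
    [[-20, 10, 0], 0],
    [[-18, 9, 0], 0],
    [[-12, 6, 0], 0],
    [[-7, 3.5, 0], 0],
    [[-3.4, 1.6, 0], 0],
    [[0, 0, 0], -0.06],
    [[0, 0, 0], -0.08],
    [[0, 0, 0], -0.08],
    [[0, 0, 0], -0.077],
    [[0, 0, 0], 0],
    [[0, 0, 0], 0],
  ],
)

```text
clock: 10.65
tcp_pos: [0.5225, -0.1407, 0.0983]
orientation: [[0.046, 0.999, -0.0], [0.999, -0.046, 0.0], [0.0, -0.0, -1.0]]
ft_force: [-0.3, 0.1, -0.4]
width: 0.571
```

Run:
```python
from h import *
np.set_printoptions(precision=4,suppress=True)
s=snap('wrist','w6'); S=env.read_state(); T=S['tcp_pos'];O=S['orientation'];print(S['clock'],S['joints'],T,S['width'])
print('shift tool mm',O.T@(np.array([.5222,-.1413,.019])-T)*1000,'yaw x',np.arctan2(O[1,0],O[0,0])-np.pi/2)
for n,bx in (('wrist',(0,0,640,480)),('side',(262,215,345,285))):
    for p in pins(env.snapshot(n),bx): print(n,p)
snap('side','s6')
a=cv2.imread('pics/s6.png'); b=cv2.imread('pics/w6.png')
o=np.zeros((360,800,3),np.uint8); o[:,:400]=cv2.resize(a[175:295,230:363],(400,360),interpolation=cv2.INTER_CUBIC); o[:300,400:]=cv2.resize(b,(400,300)); cv2.imwrite('pics/c6.png',o)
```

```text
10.7 [-0.3261 -0.0524  1.6114  0.0001  1.5826 -1.8509] [ 0.5225 -0.1408  0.0983] 0.5723609024738538
shift tool mm [-0.5442 -0.2761 79.2711] yaw x -0.046067867998911716
wrist (np.int32(3), array([ 0., 18.]), array([ 0.3831, -0.3   ,  0.045 ]))
wrist (np.int32(5302), array([ 38.715 , 132.8849]), array([ 0.4392, -0.296 ,  0.045 ]))
wrist (np.int32(16), array([263.0625, 195.1875]), array([ 0.4795, -0.175 ,  0.045 ]))
wrist (np.int32(57), array([388.2105, 196.2456]), array([ 0.4835, -0.1021,  0.045 ]))
wrist (np.int32(3), array([177.6667, 334.3333]), array([ 0.5685, -0.2401,  0.045 ]))
wrist (np.int32(14), array([ 91.2143, 351.2143]), array([ 0.5785, -0.3001,  0.045 ]))
side (np.int32(5), array([271.4, 263.8]), array([ 0.4814, -0.1766,  0.045 ]))
```

View pics/c6.png

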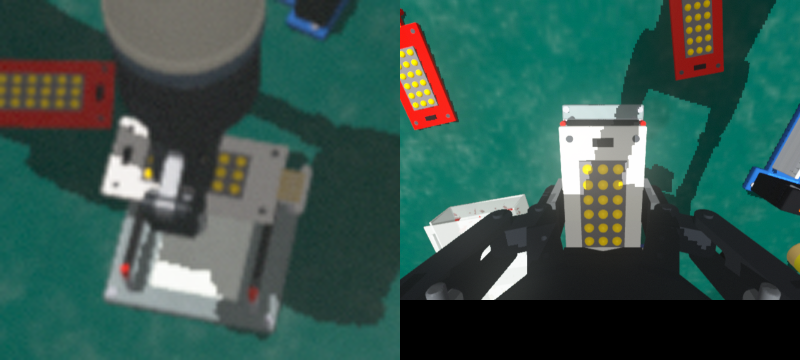

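The wrist view shows the board over the near bar, with that bar's two red pins either side of it (563 and 643 in the crop). Wrist and earlier estimates agree within 2 mm. Lowering.

Emit:
apply_moves(
  steps=[
    [[-0.5, 0, 5], 0],
    [[0, 0, 10], 0],
    [[0, 0, 14], 0],
    [[0, 0, 14], 0],
    [[0, 0, 12], 0],
    [[0, 0, 8], 0],
    [[0, 0, 5], 0],
    [[0, 0, 3], 0],
    [[0, 0, 2], 0],
    [[0, 0, 2], 0],
    [[0, 0, 1], 0],
    [[0, 0, 1], 0],
    [[0, 0, 1], 0],
    [[0, 0, 0], 0],
    [[0, 0, 0], 0],
  ],
)

```text
clock: 12.35
tcp_pos: [0.5225, -0.1416, 0.0203]
orientation: [[0.045, 0.999, 0.0], [0.999, -0.045, -0.0], [-0.0, 0.0, -1.0]]
ft_force: [0.7, -0.2, -0.8]
width: 0.571
```

Emit:
apply_moves(
  steps=[
    [[0, 0, 0.5], 0],
    [[0, 0, 0.5], 0],
    [[0, 0, 0.5], 0],
    [[0, 0, 0], 0],
    [[0, 0, 0], 0],
  ],
)

```text
clock: 12.85
tcp_pos: [0.5225, -0.1416, 0.0188]
orientation: [[0.045, 0.999, 0.0], [0.999, -0.045, 0.0], [0.0, 0.0, -1.0]]
ft_force: [-0.5, -0.0, -0.3]
width: 0.572
```

No contact yet. I'll go lower in small steps.

Emit:
apply_moves(
  steps=[
    [[0, 0, 0.5], 0],
    [[0, 0, 0.5], 0],
    [[0, 0, 0], 0],
    [[0, 0, 0], 0],
  ],
)

```text
clock: 13.25
tcp_pos: [0.5225, -0.1416, 0.0188]
orientation: [[0.045, 0.999, 0.0], [0.999, -0.045, -0.0], [-0.0, 0.0, -1.0]]
ft_force: [-4.0, 0.6, 6.1]
width: 0.571
```

Run:
```python
from h import *
s=snap('wrist','w7'); S=env.read_state(); print(S['clock'],S['tcp_pos'],S['ft_force'],S['width'])
```

```text
13.3 [ 0.5225709  -0.14164666  0.01880029] [-4.16191342  0.42329915  5.92703404] 0.5697879273015113
```

View pics/w7.png

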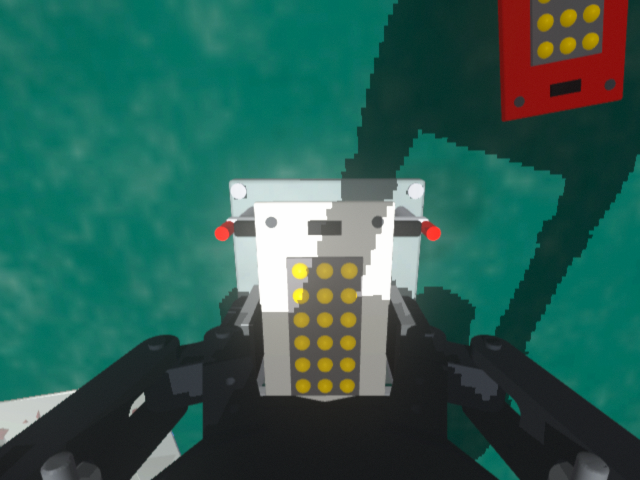

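Contact at about 6 N. The board lies square on the bar, midway between the pins at (222,232) and (432,232). Releasing.

Emit:
apply_moves(
  steps=[
    [[0, 0, 0], 0],
    [[0, 0, 0], 0],
    [[0, 0, 0], 0],
    [[0, 0, 0], 0],
    [[0, 0, 0], 0],
    [[0, 0, 0], 0],
    [[0, 0, 0], 0],
    [[0, 0, 0], 0],
  ],
  fingers=-1,
  newtons=20,
)

```text
clock: 14.1
tcp_pos: [0.5225, -0.1416, 0.0178]
orientation: [[0.045, 0.999, 0.0], [0.999, -0.045, 0.0], [0.0, 0.0, -1.0]]
ft_force: [-0.5, 0.3, 0.1]
width: 0.998
```

Emit:
apply_moves(
  steps=[
    [[0, 0, -3], 0],
    [[0, 0, -6], 0],
    [[0, 0, -10], 0],
    [[0, 0, -15], 0],
    [[0, 0, -20], 0],
    [[0, 0, -25], 0],
    [[0, 0, -30], 0],
    [[0, 0, -30], 0],
    [[0, 0, -30], 0],
    [[0, 0, -20], 0],
    [[0, 0, 0], 0],
    [[0, 0, 0], 0],
  ],
)

```text
clock: 15.3
tcp_pos: [0.5226, -0.1417, 0.2074]
orientation: [[0.045, 0.999, 0.001], [0.999, -0.045, -0.0], [-0.0, 0.001, -1.0]]
ft_force: [-0.0, -0.3, -0.4]
width: 1.003
```

Run:
```python
from h import *
np.set_printoptions(precision=4,suppress=True)
s=snap('wrist','w8'); S=env.read_state(); print(S['clock'],S['tcp_pos'],S['ft_force'],S['width'])
snap('side','s8'); 
for p in pins(s,(150,120,500,380)): print(p)
print(board(s,(270,150,380,300)))
a=cv2.imread('pics/s8.png'); b=cv2.imread('pics/w8.png')
o=np.zeros((360,800,3),np.uint8); o[:300,:333]=cv2.resize(a[195:291,245:352],(333,300),interpolation=cv2.INTER_CUBIC); o[:,320:]=cv2.resize(b,(480,360)); cv2.imwrite('pics/c8.png',o)
```

```text
15.35 [ 0.5222 -0.1415  0.206 ] [ 0.9626  0.6708 -0.5639] 1.0024298724473875
(np.int32(273), array([153.9451, 164.3297]), array([ 0.4636, -0.2906,  0.045 ]))
(np.int32(15), array([284.2   , 177.9333]), array([ 0.4807, -0.1764,  0.045 ]))
(530, array([ 0.5207, -0.1422]), array([ 0.5217, -0.1423]), array([23.2707, 54.6987]), np.float64(3.080010743402835))
```

View pics/c8.png

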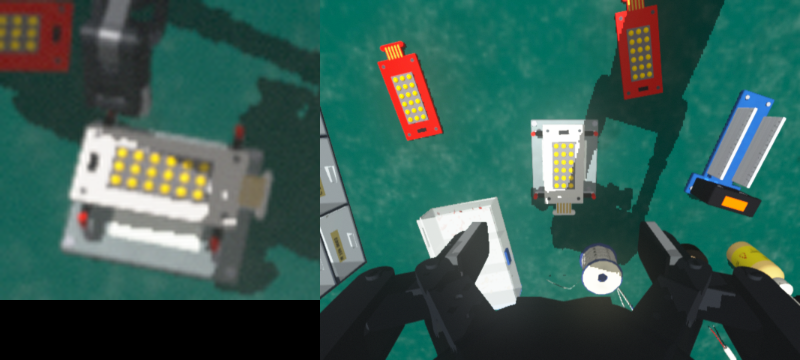

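The board rests on both bars at about (0.5217, −0.142), yaw about −0.06, between the pins. The gripper is clear and the bystanders still stand. Handing in.

```bash
python3 -c "
from workcell import env
print(env.sign_off())"
```

```text
the job is handed in; nothing more can be done
None
```

The white LED board is on the inspection stand, LEDs up and released, and the job is handed in at about 15 s on the clock. I took it by its long edges, drew it 22 mm straight back out of the connector, lifted it 80 mm and lowered it onto the bars until I felt light contact.

- **Position:** the last wrist picture puts the board at about (0.5217, −0.142), within 1 mm of the stand centre I measured (0.5222, −0.1413).
- **Angle:** it reads about −0.06 rad against the stand's −0.045, so about 0.015 rad off square (limit 0.17).
- **Level:** the board looks flat on both bars in the side and wrist pictures. I did not measure its tilt or height.
- **Gripper:** it is fully open, about 0.2 m up and touching nothing.
- **Bystanders:** the bottle and spool are still standing in the last wrist picture. The tape roll was not in that view, so I did not check it, but the arm never went near it.

In the last wrist picture only one of the stand's pins was picked up cleanly, within about 1 mm of its earlier reading. No check failed, but the sign-off gives no verdict.

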